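# Index a tool turret and take off the sanding drum

## Robot

A 6-joint arm with a two-finger parallel gripper is mounted at the origin on the work surface. World frame = base frame: x ahead of the robot, y to its left, z up, the work surface at z = 0. Lengths are in m, angles in rad, forces in N, time in s.
With the tool pointing down it reaches from about 0.35 to 0.85 m from the base axis. Payload 8.1 kg.
Tool frame: the origin (TCP) lies at the centre of the arm's flange, where the gripper is bolted on; the fingertips stand 186 mm ahead of it and the grasp point (between the pads) lies 167 mm ahead of it; z points along the fingers, y is the line along which they close (so a half turn about z gives the same grasp; the last joint's range is limited). The gripper opens to 93 mm and grips with 3 to 60 N. Pads are 15 mm wide; open, the fingers measure 128 mm over their backs; the gripper's body (75 mm by 188 mm) begins 65 mm behind the grasp point.
Start: joints at [1.206, 0.13, 1.488, -0, 1.523, -0.085], TCP at [0.166, 0.577, 0.405] pointing down, gripper open.
Joint ranges: [-2.96, 2.96], [-0.89, 2.26], [0.02, 2.5], [-1.34, 4.48], [0, 2.73], [-2.66, 2.66]. Speed limits (rad/s): [2.39, 2.39, 2.79, 3.14, 3.14, 3.14].

## Interface

Orientations are given as a rotation vector (axis times angle).
In Python, from plant import read_state, read_camera, camera_params, robot gives the robot as it stands.
- The arm moves only by the tool carry_out, never from a script. Its argument "targets" is a list of rows, each an object of numbers: "hand": the opening in per cent of the stroke, from 0 (shut) to 100 (fully open); "x", "y", "z": the shift along the tool's x, y, z in m; "ax", "ay", "az": the turn, a rotation vector about the tool's x, y, z in rad. In form: [{"hand": .., "x": .., "y": .., "z": .., "ax": .., "ay": .., "az": ..}, ...]. A call has 1 to 8 rows; each row is the pose to reach, as a shift and turn from the pose commanded when the call began, along the tool's axes at that moment; what a row does not reach only later rows make up. A row lasts 1/8 s, in which the tool goes at most 62.5 mm and 10.7 degrees, less where a joint would pass 70% of its speed; a pose out of reach is approached as far as the arm can. A call with a gripper value outside its range is refused whole. The fingers move at their own pace and stop on an object; "newtons" is the grip in N (left out, the last holds). Time passes only in rows, so rows that repeat a pose let the fingers close. It gives the time, the measured TCP pose, the force, the opening and the grip force at its end, in the units of the state.
- read_state(): the state, without advancing time (a new reading comes with each control period).
- read_camera(name): name is "scene" or "top"; returns (picture, depth): 480x640x3 uint8, blue, green, red; 480x640 float32, m along the optical axis (not along the pixel's ray), 0 where there is no reading.
- camera_params(name): a dict with "fx", "fy", "cx", "cy" (pixels), "position" and "rotation" of the camera in the world. Camera axes: x right, y up, looking along -z (the intrinsics and any distortion apply to the point x, -y, -z); pixel columns grow to the right and rows downward; lengths in m; the calibration is good to about 2 mm. A picture is of the moment at which its call begins. camera_params takes no time and is no camera call.
- robot.close_job(): hands the job in; it is judged then, once.
The state is a dict: "t": time; "q": joint angles; "dq": joint speeds; "joint_torque": joint torques, N m; "tool_pos": TCP position; "orientation": TCP orientation; "force": force on the tool from outside, world axes, zero at the start; "wrist_torque": the same for the moment, N m; "opening": finger opening in m; "gripper_force": force on a finger pad.
Only numpy, scipy, OpenCV 4.12 (cv2) and the standard library are available. Lean on these libraries where they do the work, as an engineer would, in place of code of your own. Each camera call takes 0.05 s, during which the arm holds its last target. There are 200 camera calls.

## Task

Squeeze the two side buttons on the leaning turret's hub, turn the turret until the sanding drum (the tall straight cylinder, left or right) is at the front, and let the buttons spring out so that it locks there. Then unscrew the drum anticlockwise from its quarter-turn mount, lift it off and stand it upright on its foot in the empty steel tray. Leave the turret locked like that, the cup brush in its mount, and the other things on the bench where they are.

Things in the scene. Friction and masses are not known exactly. Their poses are not given: they have to be found in the camera images.
- machine: Grey bench machine carrying the turret, fixed, 312 mm wide. Origin: bench level, under the centre of the turret plate, which is 145 mm up; -x is its front, roughly towards the robot. The turret's axis leans 25 degrees to the front: 'out' along it is (-0.423, 0, 0.906) in this frame. The turret plate is 280 mm across; behind it is a motor, up to 170 mm high.
- turret_hub (a point): Grip point on the turret's axis, 91 mm out from the plate, midway between the two buttons: opposing black blocks 26 mm wide (x) and high (z), 60 mm over their flat outer faces when out, 42 mm when fully in. The hub ends 17 mm further out. Axes turn with the turret: z out along the leaning axis, y through the buttons (at turret 0: y to the robot's left, x up the slope).
- turret (a joint): Turret angle, rad; 0 at start. Positive is anticlockwise seen from above. +1.309 brings the left station to the front, -1.309 the right one; end stops are at just these angles. Locked at -1.309, 0 and +1.309 (3 degrees of play) by catches on both buttons; turns only with both pressed 7 mm or more, friction 0.2 N m. Between stations the buttons stay in; at a station they spring out.
- button_a (a joint): Travel of the button on the hub's +y side, m: 0 out (locked), 0.009 fully pressed; spring 3 N at first to 7.5 N.
- button_b (a joint): The same for the button on the -y side.
- front_seat (a point): Fixed point: centre of the mount's floor of the station that stands in front (lowest, nearest the robot), 105 mm from the turret axis. z is out along the mount's leaning axis, x up the slope. Only here can a tool leave: a fixed guard bow (10 mm bar, 91 mm out from the plate, 105 mm from the axis) covers the rest, ending 65 degrees either side of the front.
- seat_left (a point): Centre of the mount's floor (level with the turret plate) at the station that starts on the robot's left, 75 degrees from the front; turns with the turret. The mount is a steel boss 62 mm across, 16 mm high, with a two-lug quarter-turn lock; tools sit in it loosely by 2 mm, so they lean up to 5 degrees, and while the turret is turned they may creep up to 15 degrees of their 70 towards unlocked.
- seat_right (a point): The same at the station that starts on the right (-y).
- drum: Sanding drum, 0.15 to 0.31 kg, 78 mm long, in the left or right mount. Origin: centre of its foot; z up its axis. 0 to 17.5 mm: foot 31 mm across with two lugs (46 mm over both), hidden in the mount; 17.5 to 78 mm: plain brown cylinder 48 mm across, flat top. Unlocks by 70 degrees anticlockwise seen from its top (+-7; stop at 78), then pulls out along its axis, free after 17 mm.
- brush: Wire cup brush, loose, steel, 60 mm high with foot, 60 mm across its flared top; same foot and mount as the drum, in the other station. Origin: centre of its foot.
- tray: Empty open steel tray, 150 (x) by 200 (y) by 35 mm high, walls and floor 5 mm, fixed; stands left or right of the machine, with a closed grey parts case of the same outline and 48 mm high on the other side. Origin: centre of its underside; its floor is 5 mm above.
- hammer: Hammer lying on the bench, bystander; leave it.
- wrench: Spanner lying flat on the bench in front of the machine, bystander; leave it.
- glue: Glue bottle, 60 mm across, 170 mm high, bystander; leave it.
- screw_jar: Glass jar, 72 mm across, 85 mm high, bystander; leave it.
- offcut: Wood offcut 140 x 70 x 38 mm, bystander; leave it.

How it is judged:
By the outcome, as a careful person would: the job done as asked, in the order asked, and still so for the second after the job is handed in, with the robot touching nothing.
It also fails if it takes over 54 s, if anything falls off the work surface, if the arm or the gripper's body presses on something with over 40 N, if the wrist force passes 120 N, or if a joint passes its speed limit or range.

## Working session

There is one attempt and no reset: what is moved stays moved. The work goes in short steps, Python scripts to look and compute and a tool call to move; the robot and the scene stay as the last step left them, time stands still between calls to the robot, and variables do not carry over. Pictures are saved under pics/ and viewed, at most 10 in all, crops included, and the job is handed in when it is done.

Besides the shell and the picture viewer there is one more tool, called after ">>>" by a JSON object that holds its "name" and its "arguments". carry_out: Moves the arm, as the interface text tells. Its arguments: {"type":"object","properties":{"targets":{"type":"array","items":{"type":"object","properties":{"hand":{"type":"number"},"x":{"type":"number"},"y":{"type":"number"},"z":{"type":"number"},"ax":{"type":"number"},"ay":{"type":"number"},"az":{"type":"number"}}}},"newtons":{"type":"number"}},"required":["targets"]}

```bash
ls; mkdir -p pics; python3 - <<'E'
from plant import *
import cv2,numpy as np
s=read_state();print(s)
for n in("scene","top"):
    im,d=read_camera(n);cv2.imwrite(f"pics/{n}0.png",im);np.save(f"pics/{n}0.npy",d)
    print(camera_params(n))
E
```

```text
pics
{'t': 0.0, 'q': array([ 1.20561752e+00,  1.31164899e-01,  1.48929742e+00,  3.44079106e-06,
        1.52300883e+00, -8.53825857e-02]), 'dq': array([ 4.86010774e-04,  5.62294382e-04,  8.91810952e-04, -7.21635343e-04,
       -2.19644652e-04,  3.17045042e-05]), 'joint_torque': array([ 1.63565004e-03, -5.59823370e+01, -4.91773117e+01,  7.72315124e-02,
        3.50134692e-02, -4.94427854e-05]), 'tool_pos': array([0.16557903, 0.57645474, 0.40367495]), 'orientation': array([-4.38011752e-01, -3.11047978e+00,  2.87457159e-03]), 'force': array([-0.68082035,  0.187288  ,  0.03374055]), 'wrist_torque': array([-0.01830304,  0.00807206,  0.01998129]), 'gripper_force': 0.0, 'opening': 0.09287184440438928}
{'fx': 553.9847021680321, 'fy': 553.9847021680321, 'cx': 321.0964643929511, 'cy': 244.85693930004737, 'position': array([ 1.42688749, -0.31554084,  1.03068465]), 'rotation': array([0.70956201, 0.48905222, 1.14030616])}
{'fx': 460.65957244552476, 'fy': 460.65957244552476, 'cx': 316.64328737819426, 'cy': 236.45937733058423, 'position': array([0.35192309, 0.01487365, 1.16180809]), 'rotation': array([ 0.17189443, -0.16085569, -1.46622007])}
```

View pics/top0.png

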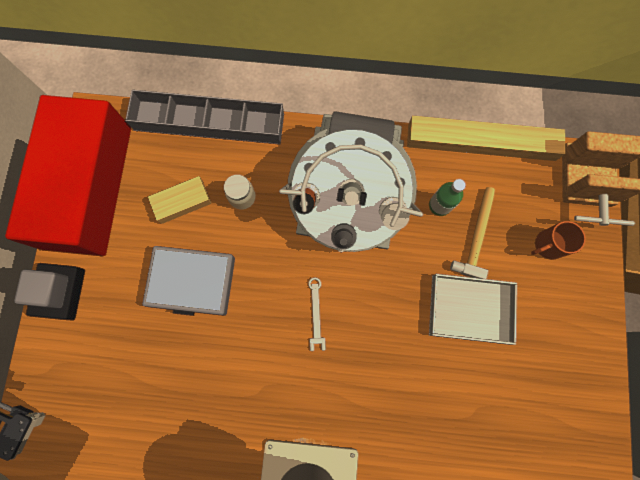

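View pics/scene0.png

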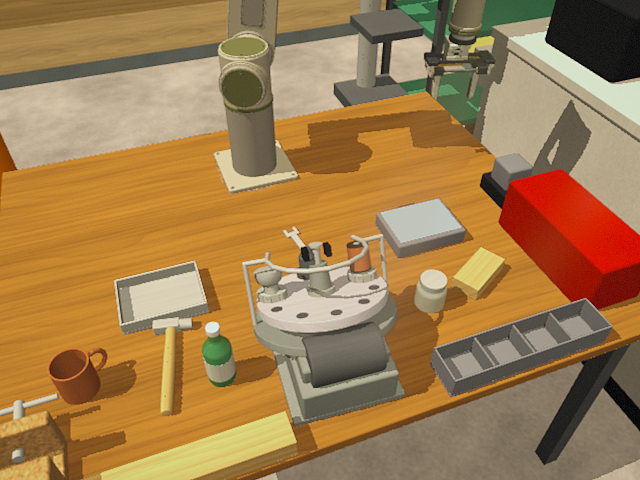

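The top view shows the drum at (303,203), on the robot's left. The tray is on the right at (475,310), the hub is at about (351,193), and a spanner lies in front. Next I'll measure the machine pose.

```bash
cat > h.py <<'E'
import numpy as np,cv2
from scipy.spatial.transform import Rotation as R
from plant import *
def cloud(n,d):
    p=camera_params(n);v,u=np.indices(d.shape)
    c=np.stack([(u-p['cx'])/p['fx']*d,-(v-p['cy'])/p['fy']*d,-d],-1)
    return c@R.from_rotvec(p['rotation']).as_matrix().T+p['position']
def proj(n,X):
    p=camera_params(n);c=(np.atleast_2d(X)-p['position'])@R.from_rotvec(p['rotation']).as_matrix()
    return np.c_[p['cx']+p['fx']*c[:,0]/-c[:,2],p['cy']-p['fy']*c[:,1]/-c[:,2]]
E
python3 - <<'E'
from h import *
from scipy.optimize import least_squares
P={n:cloud(n,np.load(f"pics/{n}0.npy")) for n in("top","scene")}
D={n:np.load(f"pics/{n}0.npy")>0 for n in P}
A=P["top"]; print("bench z",np.median(A[380:430,330:420,2]))
# tray
for n,(r0,r1,c0,c1) in {"top":(268,350,425,525)}.items():
    q=A[r0:r1,c0:c1].reshape(-1,3);w=q[(q[:,2]>.027)&(q[:,2]<.045)]
    rr=cv2.minAreaRect((w[:,:2]*1000).astype(np.float32));print("tray rim",rr,np.median(w[:,2]))
    f=q[(q[:,2]<.015)&(q[:,2]>.003)];print("floor",np.median(f,0))
# plate plane RANSAC
for n,(r0,r1,c0,c1) in {"top":(125,252,285,420),"scene":(225,340,240,400)}.items():
    q=P[n][r0:r1,c0:c1][D[n][r0:r1,c0:c1]]
    q=q[(q[:,2]>.06)&(q[:,2]<.23)]
    best=None;rng=np.random.default_rng(0)
    for _ in range(1500):
        a,b,c=q[rng.choice(len(q),3)];m=np.cross(b-a,c-a);L=np.linalg.norm(m)
        if L<1e-5: continue
        m/=L;m*=np.sign(m[2])
        if not .85<m[2]<.95: continue
        i=abs((q-a)@m)<.002
        if best is None or i.sum()>best.sum():best=i
    I=q[best];c0=I.mean(0);m=np.linalg.svd(I-c0,full_matrices=False)[2][2];m*=np.sign(m[2])
    yaw=np.arctan2(-m[1],-m[0])
    print(n,"plane",len(I),m,"tilt",np.degrees(np.arccos(m[2])),"yaw",np.degrees(yaw))
    # circle: enclosing circle in plane
    ex=np.cross(np.cross(m,[0,0,1]),m);ex/=np.linalg.norm(ex);ey=np.cross(m,ex)
    uv=np.c_[(I-c0)@ex,(I-c0)@ey]
    # edge fit by angular max radius
    cc=np.zeros(2)
    for _ in range(20):
        r=np.hypot(*(uv-cc).T);uvk=uv[r<.148];t=np.arctan2(*(uvk-cc).T[::-1]);r=np.hypot(*(uvk-cc).T)
        b=((t+np.pi)/(2*np.pi)*36).astype(int)%36
        E=np.array([uvk[b==k][np.argmax(r[b==k])] for k in range(36) if (b==k).any()])
        s=least_squares(lambda x:np.hypot(*(E-x).T)-.14,cc,loss='soft_l1',f_scale=.002).x
        cc=s
    C=c0+ex*cc[0]+ey*cc[1];print(" centre",C,"rms",np.std(np.hypot(*(E-cc).T)),np.mean(np.hypot(*(E-cc).T)))
E
```

```text
bench z 0.0005022857335003073
tray rim ((470.3466796875, -362.9862976074219), (201.65032958984375, 175.9966278076172), 89.39309692382812) 0.03405959017505089
floor [ 0.45597156 -0.36922475  0.00576159]
top plane 5580 [-0.42016751  0.03223097  0.90687399] tilt 24.92312780406035 yaw -4.386557976381352
 centre [ 0.6870301  -0.03486029  0.14533935] rms 0.013904140636030607 0.13604360591800674
scene plane 3924 [-0.42094462  0.03080751  0.90656303] tilt 24.96537333198161 yaw -4.185820789489599
 centre [ 0.69026974 -0.03530031  0.14767454] rms 0.020797267260655936 0.12970145118452317
```

```bash
python3 - <<'E'
from h import *
m=np.array([-.4206,.0315,.9066]);m/=np.linalg.norm(m);C=np.array([.6885,-.035,.1455])
ex=np.cross(np.cross(m,[0,0,1]),m);ex/=np.linalg.norm(ex);ey=np.cross(m,ex)
M=np.c_[ex,ey,m];print(ey)
for n in("top","scene"):
    im=cv2.imread(f"pics/{n}0.png").astype(int);d=np.load(f"pics/{n}0.npy");L=(cloud(n,d)-C)@M
    r=np.hypot(L[...,0],L[...,1])
    k=(d>0)&(r<.05)&(L[...,2]>.08)&(L[...,2]<.12);k2=k&(im.sum(-1)<130)
    for nm,q in(("hub",k&(L[...,2]>.105)),("dark",k2),("all",k)):
        q=L[q];print(n,nm,len(q),"min",q.min(0).round(4),"max",q.max(0).round(4),"med",np.median(q,0).round(4))
    # left station
    a=np.radians(180-75);s=np.array([.105*np.cos(a),.105*np.sin(a),0])
    for nm,s in(("L",s),("R",s*[1,-1,1]),("F",np.array([-.105,0,0]))):
        q=L[(np.hypot(L[...,0]-s[0],L[...,1]-s[1])<.04)&(d>0)&(L[...,2]>.045)&(L[...,2]<.086)]
        t=q[q[:,2]>q[:,2].max()-.006] if len(q) else q
        if len(t):print(n,nm,"exp",s.round(4),"zmax",q[:,2].max().round(4),"top mid",((t.min(0)+t.max(0))/2).round(4),np.ptp(t,0).round(3),len(t))
# zoom pic
im=cv2.imread("pics/top0.png")[120:260,270:430];cv2.imwrite("pics/z.png",cv2.resize(im,None,fx=4.5,fy=4,interpolation=2))
E
```

```text
[7.46838534e-02 9.97207261e-01 3.46944695e-18]
top hub 185 min [-0.0154 -0.0291  0.105 ] max [0.0127 0.0284 0.1128] med [-0.001  -0.0013  0.1078]
top dark 113 min [-0.0127 -0.0289  0.0896] max [0.0116 0.0281 0.109 ] med [ 0.0009 -0.019   0.1039]
top all 310 min [-0.0154 -0.031   0.0841] max [0.0127 0.0302 0.1128] med [-0.0006 -0.0005  0.1059]
top L exp [-0.0272  0.1014  0.    ] zmax 0.0838 top mid [-0.0347  0.099   0.0808] [0.045 0.045 0.006] 201
top R exp [-0.0272 -0.1014  0.    ] zmax 0.0687 top mid [-0.029  -0.1008  0.0657] [0.048 0.054 0.006] 89
top F exp [-0.105  0.     0.   ] zmax 0.0714 top mid [-0.1061 -0.0004  0.0685] [0.019 0.019 0.006] 52
scene hub 95 min [-0.0179 -0.0296  0.1051] max [0.0176 0.0286 0.1107] med [ 0.0045 -0.0011  0.1081]
scene dark 157 min [-0.0137 -0.0307  0.0802] max [0.0171 0.0276 0.1065] med [ 0.0103 -0.0212  0.0951]
scene all 366 min [-0.0179 -0.0307  0.0802] max [0.0176 0.0307 0.1107] med [ 0.0075 -0.0008  0.0977]
scene L exp [-0.0272  0.1014  0.    ] zmax 0.0834 top mid [-0.0327  0.0965  0.0805] [0.05  0.044 0.006] 97
scene R exp [-0.0272 -0.1014  0.    ] zmax 0.0654 top mid [-0.0311 -0.104   0.0624] [0.063 0.057 0.006] 181
scene F exp [-0.105  0.     0.   ] zmax 0.0704 top mid [-0.1018  0.0041  0.0679] [0.012 0.007 0.005] 10
```

View pics/z.png

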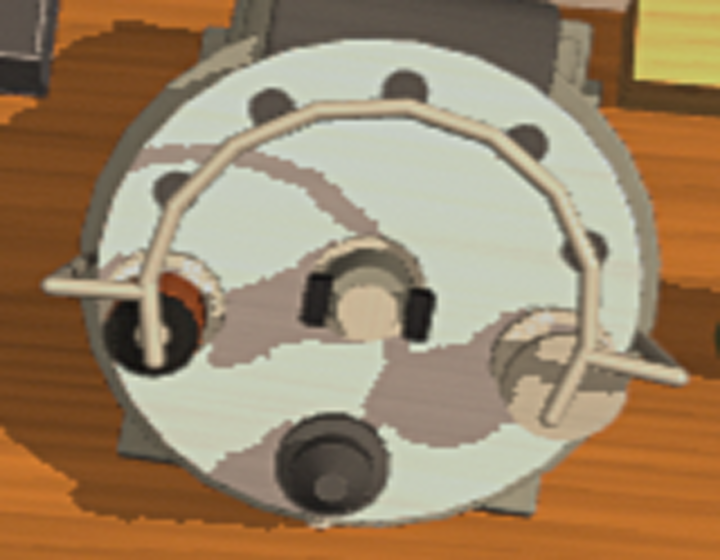

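```bash
cat >> h.py <<'E'
m=np.array([-.4206,.0315,.9066]);m/=np.linalg.norm(m);C=np.array([.6885,-.035,.1455])
ex=np.cross(np.cross(m,[0,0,1]),m);ex/=np.linalg.norm(ex);ey=np.cross(m,ex)
M=np.c_[ex,ey,m]
def tool(ang,up=m):
    "tool R with z=-up, y at ang (rad, about up) from ex projected"
    a=ex-up*(ex@up);a/=np.linalg.norm(a);b=np.cross(up,a)
    y=np.cos(ang)*a+np.sin(ang)*b;z=-up
    return np.c_[np.cross(y,z),y,z]
def rel(p,Rm,s=None):
    s=s or read_state();R0=R.from_rotvec(s['orientation']).as_matrix()
    return (R0.T@(p-s['tool_pos'])).round(4),R.from_matrix(R0.T@Rm).as_rotvec().round(3)
E
python3 - <<'E'
from h import *
s=read_state();R0=R.from_rotvec(s['orientation']).as_matrix()
T=tool(-np.pi/2);P=C+m*.378
print(P,rel(P,T))
# intermediate: z-spin +84deg & half shift; then remainder
Ri=R0@R.from_rotvec([0,0,1.45]).as_matrix()
p=s['tool_pos']+.5*(P-s['tool_pos']);p[2]=.45
print(rel(p,Ri)); print((Ri.T@(P-p)).round(4),R.from_matrix(Ri.T@T).as_rotvec().round(3))
E
```

```text
[ 0.5294989  -0.02309193  0.48822562] (array([-0.5153, -0.4759, -0.0837]), array([-0.636,  0.068,  2.871]))
(array([-0.2577, -0.2379, -0.0459]), array([-0.  ,  0.  ,  1.45]))
[-0.2672  0.2271 -0.0379] [-0.322  0.353  1.461]
```

>>> {"name": "carry_out", "arguments": {"targets": [{"hand":100,"x":-0.2577,"y":-0.2379,"z":-0.0459,"ax":0,"ay":0,"az":1.45},{"hand":100,"x":-0.2577,"y":-0.2379,"z":-0.0459,"ax":0,"ay":0,"az":1.45},{"hand":100,"x":-0.2577,"y":-0.2379,"z":-0.0459,"ax":0,"ay":0,"az":1.45},{"hand":100,"x":-0.2577,"y":-0.2379,"z":-0.0459,"ax":0,"ay":0,"az":1.45},{"hand":100,"x":-0.2577,"y":-0.2379,"z":-0.0459,"ax":0,"ay":0,"az":1.45},{"hand":100,"x":-0.2577,"y":-0.2379,"z":-0.0459,"ax":0,"ay":0,"az":1.45},{"hand":100,"x":-0.2577,"y":-0.2379,"z":-0.0459,"ax":0,"ay":0,"az":1.45},{"hand":100,"x":-0.2577,"y":-0.2379,"z":-0.0459,"ax":0,"ay":0,"az":1.45}]}}

```text
t: 1.1
tool_pos: [0.348, 0.2761, 0.4504]
orientation: [-2.398, -2.029, 0.0]
force: [-0.8, -0.3, -0.3]
opening: 0.093
gripper_force: 0.0
```

```bash
python3 - <<'E'
from h import *
s=read_state();print(s['t'],s['q'],rel(C+m*.378,tool(-np.pi/2)))
E
```

```text
1.1 [ 5.55192592e-01 -3.16368308e-01  1.82498530e+00  3.72558966e-05
  1.63328958e+00  7.21340237e-01] (array([-0.2651,  0.2285, -0.0378]), array([-0.322,  0.353,  1.454]))
```

>>> {"name": "carry_out", "arguments": {"targets": [{"hand":100,"x":-0.265,"y":0.2285,"z":-0.038,"ax":-0.322,"ay":0.353,"az":1.454},{"hand":100,"x":-0.265,"y":0.2285,"z":-0.038,"ax":-0.322,"ay":0.353,"az":1.454},{"hand":100,"x":-0.265,"y":0.2285,"z":-0.038,"ax":-0.322,"ay":0.353,"az":1.454},{"hand":100,"x":-0.265,"y":0.2285,"z":-0.038,"ax":-0.322,"ay":0.353,"az":1.454},{"hand":100,"x":-0.265,"y":0.2285,"z":-0.038,"ax":-0.322,"ay":0.353,"az":1.454},{"hand":100,"x":-0.265,"y":0.2285,"z":-0.038,"ax":-0.322,"ay":0.353,"az":1.454},{"hand":100,"x":-0.265,"y":0.2285,"z":-0.038,"ax":-0.322,"ay":0.353,"az":1.454},{"hand":100,"x":-0.265,"y":0.2285,"z":-0.038,"ax":-0.322,"ay":0.353,"az":1.454}]}}

```text
t: 2.1
tool_pos: [0.5314, -0.0219, 0.4879]
orientation: [3.055, -0.069, 0.665]
force: [0.1, 0.2, -0.3]
opening: 0.0925
gripper_force: 0.0
```

```bash
python3 - <<'E'
from h import *
s=read_state();print(s['t'],s['q'],rel(C+m*.378,tool(-np.pi/2)),rel(C+m*.258,tool(-np.pi/2)))
E
```

```text
2.1 [-0.15210397 -0.29512032  1.7718169   0.04242456  1.23793295  1.45852549] (array([-0.0016,  0.0013, -0.0011]), array([-0.008,  0.006,  0.028])) (array([-0.0008,  0.0023,  0.1189]), array([-0.008,  0.006,  0.028]))
```

>>> {"name": "carry_out", "arguments": {"targets": [{"hand":100,"x":-0.001,"y":0.0015,"z":0.05,"ax":0,"ay":0,"az":0.01},{"hand":100,"x":-0.001,"y":0.0015,"z":0.09,"ax":0,"ay":0,"az":0.01},{"hand":100,"x":-0.001,"y":0.0015,"z":0.12,"ax":0,"ay":0,"az":0.01},{"hand":100,"x":-0.001,"y":0.0015,"z":0.12,"ax":0,"ay":0,"az":0.01}]}}

```text
t: 2.6
tool_pos: [0.5794, -0.0249, 0.3753]
orientation: [3.06, -0.072, 0.655]
force: [-0.1, -0.6, -0.1]
opening: 0.0937
gripper_force: 0.0
```

```bash
python3 - <<'E'
from h import *
s=read_state();print(s['t'],s['q'],rel(C+m*.258,tool(-np.pi/2)))
im,d=read_camera("scene");cv2.imwrite("pics/z2.png",cv2.resize(im[140:380,200:440],None,fx=2.5,fy=2.5))
E
```

```text
2.6 [-0.14403175 -0.11201805  1.81688955  0.04487293  1.01677064  1.45857318] (array([ 0.0023,  0.0019, -0.0035]), array([-0.01 ,  0.013,  0.025]))
```

View pics/z2.png

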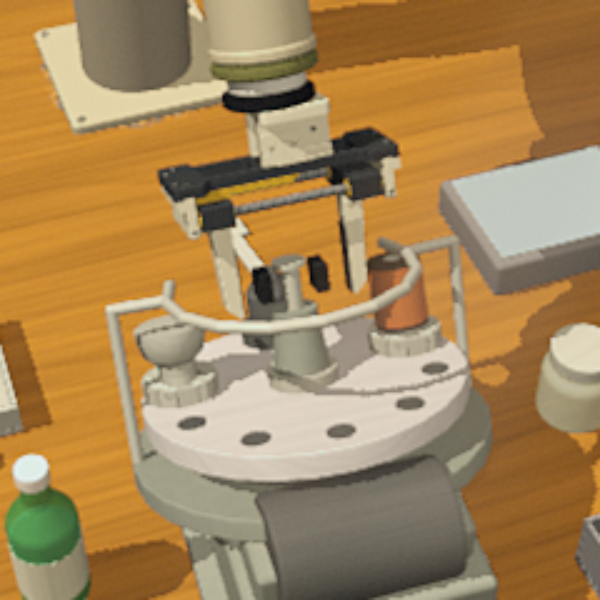

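>>> {"name": "carry_out", "arguments": {"newtons": 25, "targets": [{"hand":100,"x":0.002,"y":0.0015,"z":-0.003,"ax":-0.01,"ay":0.01,"az":0.02},{"hand":40,"x":0.002,"y":0.0015,"z":-0.003,"ax":-0.01,"ay":0.01,"az":0.02},{"hand":30,"x":0.002,"y":0.0015,"z":-0.003,"ax":-0.01,"ay":0.01,"az":0.02},{"hand":30,"x":0.002,"y":0.0015,"z":-0.003,"ax":-0.01,"ay":0.01,"az":0.02},{"hand":30,"x":0.002,"y":0.0015,"z":-0.003,"ax":-0.01,"ay":0.01,"az":0.02},{"hand":30,"x":0.002,"y":0.0015,"z":-0.003,"ax":-0.01,"ay":0.01,"az":0.02}]}}

```text
t: 3.4
tool_pos: [0.5806, -0.0265, 0.3828]
orientation: [3.047, -0.106, 0.68]
force: [-2.2, 0.1, 3.1]
opening: 0.048
gripper_force: 6.0
```

```bash
python3 - <<'E'
from h import *
s=read_state();print(s['t'],s['q'],rel(C+m*.258,tool(-np.pi/2)),s['opening'],s['force'],s['wrist_torque'])
E
```

```text
3.4 [-0.14336378 -0.12072304  1.81348124  0.03386928  1.01104072  1.48519983] (array([-0.002 ,  0.0004,  0.0028]), array([ 0.   , -0.003,  0.005])) 0.04800490123019361 [-2.16763533  0.10028642  3.12581121] [0.03585517 0.5209905  0.00643368]
```

>>> {"name": "carry_out", "arguments": {"newtons": 25, "targets": [{"hand":20,"x":0,"y":0,"z":0,"ax":0,"ay":0,"az":0},{"hand":20,"x":0,"y":0,"z":0,"ax":0,"ay":0,"az":0},{"hand":20,"x":0,"y":0,"z":0,"ax":0,"ay":0,"az":0},{"hand":20,"x":0,"y":0,"z":0,"ax":0,"ay":0,"az":0}]}}

```text
t: 3.9
tool_pos: [0.5806, -0.0265, 0.383]
orientation: [3.047, -0.106, 0.68]
force: [-6.4, 0.6, 4.2]
opening: 0.0404
gripper_force: 25.0
```

```bash
python3 - <<'E'
from h import *
s=read_state();print(s['t'],s['q'],rel(C+m*.258,tool(-np.pi/2)),s['opening'],s['force'],s['wrist_torque'])
E
```

```text
3.9 [-0.14335945 -0.12089681  1.81336911  0.03378147  1.01125038  1.48517929] (array([-0.0021,  0.0004,  0.003 ]), array([ 0.001, -0.004,  0.006])) 0.040391781183905774 [-6.43877061  0.56735574  4.15857013] [0.02847684 0.86354978 0.06356613]
```

>>> {"name": "carry_out", "arguments": {"newtons": 25, "targets": [{"hand":20,"x":-0.002,"y":0,"z":0.002,"ax":0,"ay":0,"az":0},{"hand":20,"x":-0.002,"y":0,"z":0.002,"ax":0,"ay":0,"az":-0.12},{"hand":20,"x":-0.002,"y":0,"z":0.002,"ax":0,"ay":0,"az":-0.24},{"hand":20,"x":-0.002,"y":0,"z":0.002,"ax":0,"ay":0,"az":-0.36},{"hand":20,"x":-0.002,"y":0,"z":0.002,"ax":0,"ay":0,"az":-0.48},{"hand":20,"x":-0.002,"y":0,"z":0.002,"ax":0,"ay":0,"az":-0.6},{"hand":20,"x":-0.002,"y":0,"z":0.002,"ax":0,"ay":0,"az":-0.7},{"hand":20,"x":-0.002,"y":0,"z":0.002,"ax":0,"ay":0,"az":-0.7}]}}

```text
t: 4.9
tool_pos: [0.5798, -0.025, 0.3824]
orientation: [2.77, 0.908, 0.605]
force: [-15.8, 9.0, 16.8]
opening: 0.0408
gripper_force: 25.0
```

```bash
python3 - <<'E'
from h import *
s=read_state();print(s['t'],s['q'],rel(C+m*.258,tool(-np.pi/2+1.309)),s['opening'],s['force'],s['wrist_torque'])
im,d=read_camera("scene");cv2.imwrite("pics/z3.png",cv2.resize(im[140:380,200:440],None,fx=2.5,fy=2.5))
E
```

```text
4.9 [-0.14173869 -0.12385377  1.81744302  0.03657767  1.00831232  0.78313261] (array([-0.002 ,  0.0007,  0.0028]), array([ 0.003, -0.005, -0.601])) 0.04078440862166156 [-15.81244727   8.99336375  16.84158845] [1.40386024 1.56326745 0.61740497]
```

View pics/z3.png

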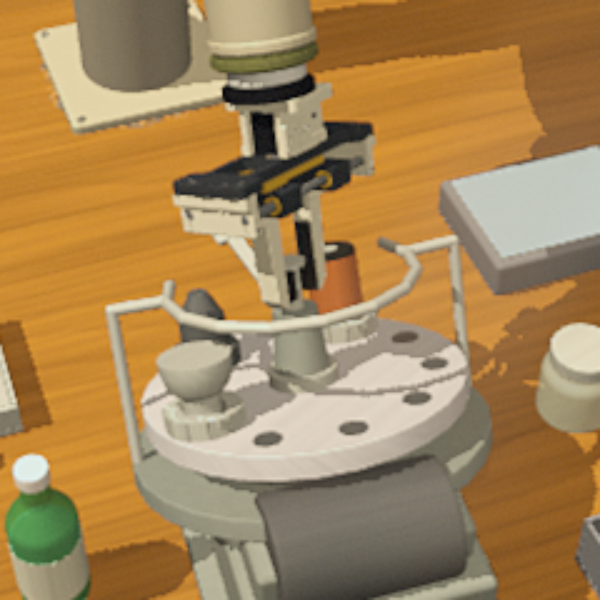

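>>> {"name": "carry_out", "arguments": {"newtons": 25, "targets": [{"hand":20,"x":-0.001,"y":0,"z":-0.003,"ax":0,"ay":0,"az":0},{"hand":20,"x":-0.001,"y":0,"z":-0.003,"ax":0,"ay":0,"az":-0.12},{"hand":20,"x":-0.001,"y":0,"z":-0.003,"ax":0,"ay":0,"az":-0.24},{"hand":20,"x":-0.001,"y":0,"z":-0.003,"ax":0,"ay":0,"az":-0.36},{"hand":20,"x":-0.001,"y":0,"z":-0.003,"ax":0,"ay":0,"az":-0.48},{"hand":20,"x":-0.001,"y":0,"z":-0.003,"ax":0,"ay":0,"az":-0.58},{"hand":20,"x":-0.001,"y":0,"z":-0.003,"ax":0,"ay":0,"az":-0.61},{"hand":20,"x":-0.001,"y":0,"z":-0.003,"ax":0,"ay":0,"az":-0.61}]}}

```text
t: 5.95
tool_pos: [0.5782, -0.0248, 0.382]
orientation: [2.296, 1.642, 0.488]
force: [5.4, 12.3, -1.7]
opening: 0.0401
gripper_force: 25.0
```

```bash
python3 - <<'E'
from h import *
s=read_state();print(s['t'],s['q'],rel(C+m*.258,tool(-np.pi/2+1.309)),s['opening'],s['force'],s['wrist_torque'],s['wrist_torque']@m)
E
```

```text
5.95 [-0.14251779 -0.12776906  1.82161199  0.03905783  1.00948579  0.17287606] (array([-0.0017,  0.0011,  0.0031]), array([ 0.003, -0.005,  0.007])) 0.04014643872575017 [ 5.37824259 12.32367025 -1.66331006] [ 2.01652492 -0.43656598  0.7394379 ] -0.19154503329876374
```

>>> {"name": "carry_out", "arguments": {"newtons": 25, "targets": [{"hand":60,"x":0,"y":0,"z":0,"ax":0,"ay":0,"az":0},{"hand":80,"x":0,"y":0,"z":0,"ax":0,"ay":0,"az":0},{"hand":95,"x":0,"y":0,"z":0,"ax":0,"ay":0,"az":0},{"hand":95,"x":0,"y":0,"z":0,"ax":0,"ay":0,"az":0},{"hand":95,"x":0,"y":0,"z":-0.05,"ax":0,"ay":0,"az":0},{"hand":95,"x":0,"y":0,"z":-0.11,"ax":0,"ay":0,"az":0},{"hand":95,"x":0,"y":0,"z":-0.15,"ax":0,"ay":0,"az":0},{"hand":95,"x":0,"y":0,"z":-0.15,"ax":0,"ay":0,"az":0}]}}

```text
t: 6.95
tool_pos: [0.5138, -0.0224, 0.5232]
orientation: [2.289, 1.635, 0.49]
force: [0.3, 0.7, -0.8]
opening: 0.0883
gripper_force: 0.0
```

```bash
python3 - <<'E'
from h import *
s=read_state();print(s['t'],s['opening'])
for n in("top","scene"):
    im,d=read_camera(n);L=(cloud(n,d)-C)@M
    r=np.hypot(L[...,0],L[...,1])
    k=(d>0)&(r<.05)&(L[...,2]>.085)&(L[...,2]<.106)&(im.astype(int).sum(-1)<130)
    q=L[k];a=np.radians(165);u=q[:,:2]@[np.cos(a),np.sin(a)];print(n,len(q),u.min() if len(u) else 0,u.max() if len(u) else 0)
    q=L[(np.hypot(L[...,0]+.105,L[...,1])<.035)&(d>0)&(L[...,2]>.045)&(L[...,2]<.09)]
    if len(q):t=q[q[:,2]>q[:,2].max()-.006];print(n,"zmax",q[:,2].max().round(4),"top mid",((t.min(0)+t.max(0))/2).round(4),np.ptp(t,0).round(3),len(t))
    cv2.imwrite(f"pics/a_{n}.png",im)
a=cv2.imread("pics/a_scene.png")[150:390,200:440];cv2.imwrite("pics/z4.png",np.hstack([cv2.resize(a,(400,400)),cv2.resize(cv2.imread("pics/a_top.png")[110:270,270:430],(400,400))]))
E
```

```text
6.95 0.08825458900211766
top 17 -0.024672725426805903 -0.01871372731934759
scene 117 -0.03444308291025713 0.028846637091815567
scene zmax 0.0816 top mid [-0.1047  0.0002  0.0786] [0.049 0.046 0.006] 115
```

View pics/z4.png

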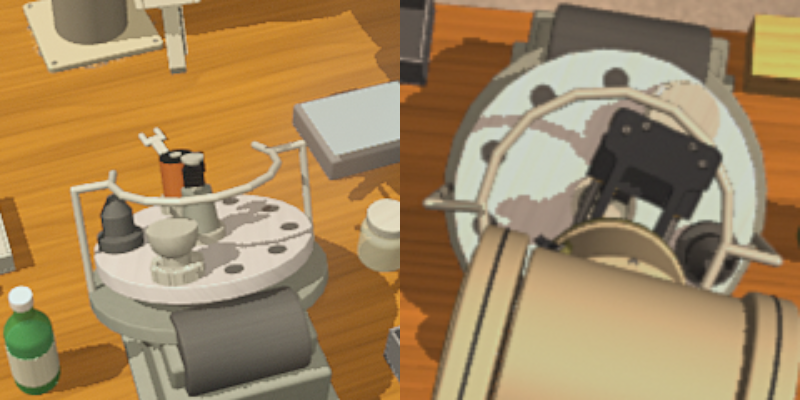

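The buttons have sprung back out (about 63 mm across) and the drum is locked at the front. Its top is at (-0.105, 0.000, 0.079) in the plate frame, as expected. Next I'll move above it.

```bash
python3 - <<'E'
from h import *
S=C-.105*ex
print(rel(S+m*.32,tool(-np.pi/2)))
E
```

```text
(array([-0.0258, -0.1008,  0.0911]), array([ 0.003, -0.003,  1.315]))
```

>>> {"name": "carry_out", "arguments": {"targets": [{"hand":95,"x":-0.0258,"y":-0.1008,"z":0.0,"ax":0,"ay":0,"az":0.18},{"hand":95,"x":-0.0258,"y":-0.1008,"z":0.0,"ax":0,"ay":0,"az":0.36},{"hand":95,"x":-0.0258,"y":-0.1008,"z":0.02,"ax":0,"ay":0,"az":0.54},{"hand":95,"x":-0.0258,"y":-0.1008,"z":0.04,"ax":0,"ay":0,"az":0.72},{"hand":95,"x":-0.0258,"y":-0.1008,"z":0.06,"ax":0,"ay":0,"az":0.9},{"hand":95,"x":-0.0258,"y":-0.1008,"z":0.08,"ax":0,"ay":0,"az":1.08},{"hand":95,"x":-0.0258,"y":-0.1008,"z":0.09,"ax":0,"ay":0,"az":1.25},{"hand":95,"x":-0.0258,"y":-0.1008,"z":0.09,"ax":0.003,"ay":-0.003,"az":1.315}]}}

```text
t: 8.05
tool_pos: [0.458, -0.0176, 0.3884]
orientation: [3.053, -0.12, 0.664]
force: [-0.4, 0.6, -0.0]
opening: 0.0882
gripper_force: 0.0
```

```bash
python3 - <<'E'
from h import *
S=C-.105*ex
print(rel(S+m*.224,tool(-np.pi/2)),read_state()['q'])
E
```

```text
(array([0.0028, 0.0002, 0.0937]), array([-0.   ,  0.007, -0.004])) [-0.16644025 -0.49582259  2.10046555  0.04287555  1.11048528  1.47188157]
```

>>> {"name": "carry_out", "arguments": {"newtons": 30, "targets": [{"hand":95,"x":0.0028,"y":0,"z":0.04,"ax":0,"ay":0.007,"az":0},{"hand":95,"x":0.0028,"y":0,"z":0.075,"ax":0,"ay":0.007,"az":0},{"hand":95,"x":0.0028,"y":0,"z":0.093,"ax":0,"ay":0.007,"az":0},{"hand":95,"x":0.0028,"y":0,"z":0.093,"ax":0,"ay":0.007,"az":0},{"hand":95,"x":0.0028,"y":0,"z":0.093,"ax":0,"ay":0.007,"az":0}]}}

```text
t: 8.68
tool_pos: [0.4998, -0.0207, 0.3089]
orientation: [3.048, -0.113, 0.683]
force: [0.3, -0.2, 0.9]
opening: 0.0879
gripper_force: 0.0
```

```bash
python3 - <<'E'
from h import *
S=C-.105*ex;s=read_state()
print(rel(S+m*.224,tool(-np.pi/2)),s['force'],s['wrist_torque'])
im,d=read_camera("scene");cv2.imwrite("pics/z5.png",cv2.resize(im[120:360,200:440],None,fx=2.5,fy=2.5))
E
```

```text
(array([-0.0023,  0.0002,  0.004 ]), array([-0.   , -0.005,  0.   ])) [ 0.32923734 -0.19287901  0.91068414] [0.05298363 0.3432565  0.01528019]
```

View pics/z5.png

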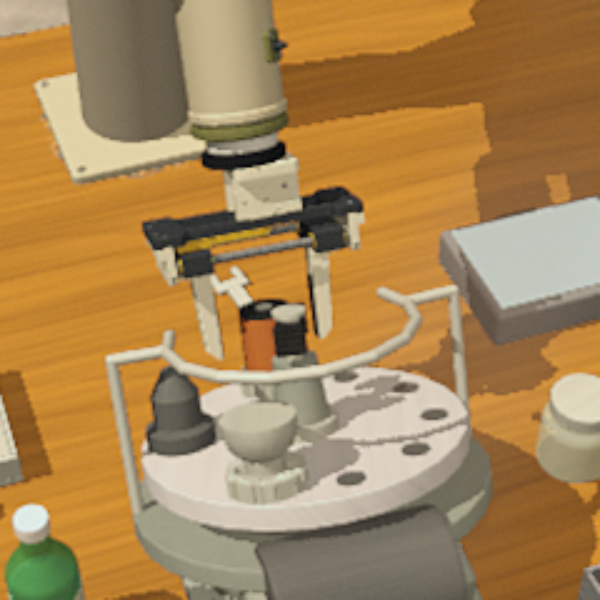

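>>> {"name": "carry_out", "arguments": {"newtons": 30, "targets": [{"hand":70,"x":-0.002,"y":0,"z":0.003,"ax":0,"ay":-0.005,"az":0},{"hand":30,"x":-0.002,"y":0,"z":0.003,"ax":0,"ay":-0.005,"az":0},{"hand":30,"x":-0.002,"y":0,"z":0.003,"ax":0,"ay":-0.005,"az":0},{"hand":30,"x":-0.002,"y":0,"z":0.003,"ax":0,"ay":-0.005,"az":0},{"hand":30,"x":-0.002,"y":0,"z":0.003,"ax":0,"ay":-0.005,"az":0},{"hand":30,"x":-0.002,"y":0,"z":0.003,"ax":0,"ay":-0.005,"az":0},{"hand":30,"x":-0.002,"y":0,"z":0.003,"ax":0,"ay":-0.005,"az":0}]}}

```text
t: 9.6
tool_pos: [0.4995, -0.0206, 0.3059]
orientation: [3.049, -0.113, 0.677]
force: [-1.5, -0.3, 1.3]
opening: 0.0481
gripper_force: 30.0
```

```bash
python3 - <<'E'
from h import *
S=C-.105*ex;s=read_state()
print(rel(S+m*.224,tool(-np.pi/2)),s['force'],s['wrist_torque'],s['opening'],s['gripper_force'])
E
```

```text
(array([-0.0008,  0.0002,  0.0013]), array([ 0.   , -0.002,  0.001])) [-1.46553706 -0.32024564  1.25796171] [-0.02187975  0.3940877   0.02895434] 0.04805703987860422 29.99565839767456
```

Gripped at 48.1 mm. Now I'll turn it anticlockwise, which is negative about tool z.

>>> {"name": "carry_out", "arguments": {"newtons": 30, "targets": [{"hand":30,"x":0,"y":0,"z":0,"ax":0,"ay":0,"az":-0.16},{"hand":30,"x":0,"y":0,"z":0,"ax":0,"ay":0,"az":-0.32},{"hand":30,"x":0,"y":0,"z":0,"ax":0,"ay":0,"az":-0.48},{"hand":30,"x":0,"y":0,"z":0,"ax":0,"ay":0,"az":-0.64},{"hand":30,"x":0,"y":0,"z":0,"ax":0,"ay":0,"az":-0.8},{"hand":30,"x":0,"y":0,"z":0,"ax":0,"ay":0,"az":-0.9},{"hand":30,"x":0,"y":0,"z":0,"ax":0,"ay":0,"az":-1.0},{"hand":30,"x":0,"y":0,"z":0,"ax":0,"ay":0,"az":-1.0}]}}

```text
t: 10.6
tool_pos: [0.4994, -0.0203, 0.3058]
orientation: [2.566, 1.282, 0.547]
force: [-3.5, 3.3, 3.5]
opening: 0.0474
gripper_force: 30.0
```

```bash
python3 - <<'E'
from h import *
S=C-.105*ex;s=read_state()
print(rel(S+m*.224,tool(-np.pi/2+1.0)),s['force'],s['wrist_torque'],s['wrist_torque']@m,s['force']@m,s['opening'],s['gripper_force'])
E
```

```text
(array([-0.0008, -0.0002,  0.0013]), array([ 0.   , -0.001,  0.002])) [-3.47343826  3.32241965  3.46996742] [0.49589631 0.67458778 0.19880448] -0.007088970532270971 4.711880499979275 0.04744633125811106 29.99938577413559
```

>>> {"name": "carry_out", "arguments": {"newtons": 30, "targets": [{"hand":30,"x":0,"y":0,"z":0,"ax":0,"ay":0,"az":-0.1},{"hand":30,"x":0,"y":0,"z":0,"ax":0,"ay":0,"az":-0.17},{"hand":30,"x":0,"y":0,"z":0,"ax":0,"ay":0,"az":-0.24},{"hand":30,"x":0,"y":0,"z":0,"ax":0,"ay":0,"az":-0.29},{"hand":30,"x":0,"y":0,"z":0,"ax":0,"ay":0,"az":-0.29}]}}

```text
t: 11.22
tool_pos: [0.4993, -0.0202, 0.3057]
orientation: [2.32, 1.615, 0.487]
force: [-5.9, 3.1, 4.6]
opening: 0.0477
gripper_force: 30.0
```

```bash
python3 - <<'E'
from h import *
S=C-.105*ex;s=read_state()
print(rel(S+m*.224,tool(-np.pi/2+1.0)),s['force'],s['wrist_torque'],s['wrist_torque']@m,s['force']@m,s['opening'],s['gripper_force'],s['q'])
E
```

```text
(array([-0.0007, -0.0003,  0.0014]), array([ 0.   , -0.001,  0.29 ])) [-5.85008305  3.09721705  4.58453214] [0.56208768 0.89372938 0.18597852] -0.03965704597063624 6.715047915259781 0.04765432168414098 30.002529323101044 [-0.15679917 -0.2936095   2.10598972  0.04552854  0.89502401  0.17755397]
```

>>> {"name": "carry_out", "arguments": {"newtons": 30, "targets": [{"hand":30,"x":0,"y":0,"z":0,"ax":0,"ay":0,"az":-0.03},{"hand":30,"x":0,"y":0,"z":-0.003,"ax":0,"ay":0,"az":-0.03},{"hand":30,"x":0,"y":0,"z":-0.006,"ax":0,"ay":0,"az":-0.03},{"hand":30,"x":0,"y":0,"z":-0.006,"ax":0,"ay":0,"az":-0.03}]}}

```text
t: 11.72
tool_pos: [0.4966, -0.0201, 0.3109]
orientation: [2.293, 1.646, 0.48]
force: [-2.5, 6.1, -1.1]
opening: 0.0474
gripper_force: 30.0
```

```bash
python3 - <<'E'
from h import *
S=C-.105*ex;s=read_state()
print(rel(S+m*.224,tool(-np.pi/2+1.0)),s['force'],s['wrist_torque'],s['wrist_torque']@m,s['force']@m,s['opening'],s['gripper_force'])
E
```

```text
(array([-0.0006, -0.0001,  0.0071]), array([-0.   , -0.001,  0.32 ])) [-2.48598678  6.07992298 -1.12814983] [0.98295566 0.88532584 0.36987643] -0.050217927299114784 0.2143622508505765 0.04736720155659601 29.998570382595062
```

>>> {"name": "carry_out", "arguments": {"newtons": 30, "targets": [{"hand":30,"x":0,"y":0,"z":-0.004,"ax":0,"ay":0,"az":0},{"hand":30,"x":0,"y":0,"z":-0.009,"ax":0,"ay":0,"az":0},{"hand":30,"x":0,"y":0,"z":-0.016,"ax":0,"ay":0,"az":0},{"hand":30,"x":0,"y":0,"z":-0.026,"ax":0,"ay":0,"az":0},{"hand":30,"x":0,"y":0,"z":-0.04,"ax":0,"ay":0,"az":0},{"hand":30,"x":0,"y":0,"z":-0.07,"ax":0,"ay":0,"az":0},{"hand":30,"x":0,"y":0,"z":-0.12,"ax":0,"ay":0,"az":0},{"hand":30,"x":0,"y":0,"z":-0.12,"ax":0,"ay":0,"az":0}]}}

```text
t: 12.72
tool_pos: [0.4463, -0.0168, 0.4261]
orientation: [2.285, 1.641, 0.489]
force: [0.0, -0.4, -1.8]
opening: 0.0475
gripper_force: 30.0
```

```bash
python3 - <<'E'
from h import *
s=read_state();print(s['force'],s['wrist_torque'],s['opening'],s['q'])
im,d=read_camera("scene");cv2.imwrite("pics/z6.png",cv2.resize(im[80:360,160:440],(560,560)))
T=read_state()
R0=R.from_rotvec(s['orientation']).as_matrix();g=s['tool_pos']+.167*R0[:,2];print("grasp",g)
# drum: orange pixels
h=cv2.cvtColor(im,cv2.COLOR_BGR2HSV);P=cloud("scene",d)
k=(np.linalg.norm(P-g,axis=-1)<.09)&(h[...,1]>120)&(h[...,0]<14)&(P[...,2]>.2)
L=(P[k]-g)@R0;print(k.sum(),"axial range along tool z",np.percentile(L[:,2],[0,2,98,100]) if k.any() else 0)
# tray centre from the first top picture
A=cloud("top",np.load("pics/top0.npy"))[268:350,425:525].reshape(-1,3)
w=A[(A[:,2]>.003)&(A[:,2]<.012)&(A[:,0]<.56)&(A[:,1]<-.25)]
print("tray floor",cv2.minAreaRect((w[:,:2]*1000).astype(np.float32)))
w=A[(A[:,2]>.03)&(A[:,2]<.037)];print(np.percentile(w[:,:2],[1,10,90,99],axis=0))
E
```

```text
[ 0.0414107  -0.37117358 -1.78995363] [-0.04159527  0.42065943  0.02956941] 0.04748819467808013 [-0.16975809 -0.55832436  2.07660074  0.04316166  1.17843185  0.14779773]
grasp [ 0.51820572 -0.02238199  0.27551935]
369 axial range along tool z [-0.07453097 -0.0164814   0.03717836  0.03825548]
tray floor ((456.4664306640625, -374.8013916015625), (201.2812957763672, 249.5821990966797), 2.0901756286621094)
[[ 0.38196255 -0.46331248]
 [ 0.38400726 -0.4605222 ]
 [ 0.53069461 -0.26513747]
 [ 0.54491868 -0.26264182]]
```

View pics/z6.png

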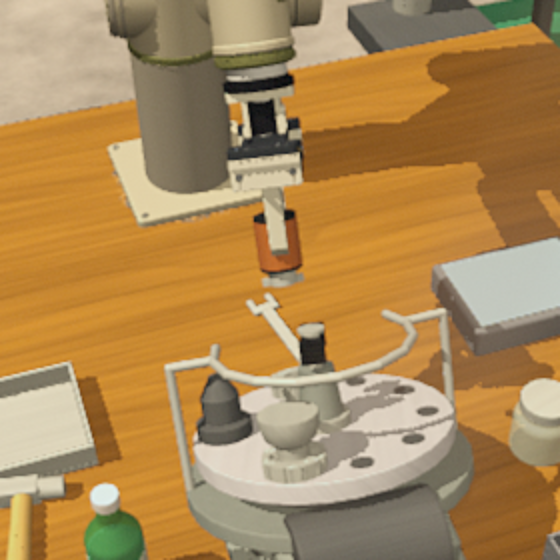

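```bash
python3 - <<'E'
from h import *
s=read_state();R0=R.from_rotvec(s['orientation']).as_matrix()
a=np.arctan2(R0[1,1],R0[0,1]);y=np.array([np.cos(a),np.sin(a),0]);z=np.array([0,0,-1.])
T=np.c_[np.cross(y,z),y,z];np.save("T.npy",T)
for h in(.42,.30):print(rel(np.array([.455,-.362,h]),T))
print(np.degrees(a))
E
```

```text
(array([-0.3255,  0.1138,  0.0182]), array([ 0.428, -0.114,  0.025]))
(array([-0.3382,  0.064 ,  0.1266]), array([ 0.428, -0.114,  0.025]))
-20.082517803829337
```

>>> {"name": "carry_out", "arguments": {"newtons": 30, "targets": [{"hand":30,"x":-0.05,"y":0.0175,"z":0.003,"ax":0.07,"ay":-0.02,"az":0.005},{"hand":30,"x":-0.1,"y":0.035,"z":0.006,"ax":0.14,"ay":-0.04,"az":0.01},{"hand":30,"x":-0.15,"y":0.0525,"z":0.009,"ax":0.21,"ay":-0.06,"az":0.015},{"hand":30,"x":-0.2,"y":0.07,"z":0.012,"ax":0.28,"ay":-0.08,"az":0.02},{"hand":30,"x":-0.25,"y":0.0875,"z":0.015,"ax":0.35,"ay":-0.1,"az":0.025},{"hand":30,"x":-0.3,"y":0.105,"z":0.018,"ax":0.428,"ay":-0.114,"az":0.025},{"hand":30,"x":-0.3255,"y":0.1138,"z":0.0182,"ax":0.428,"ay":-0.114,"az":0.025},{"hand":30,"x":-0.338,"y":0.064,"z":0.1266,"ax":0.428,"ay":-0.114,"az":0.025}]}}

```text
t: 13.78
tool_pos: [0.4559, -0.3654, 0.3572]
orientation: [2.572, 1.794, -0.004]
force: [1.6, -0.2, -2.8]
opening: 0.0476
gripper_force: 30.0
```

>>> {"name": "carry_out", "arguments": {"newtons": 30, "targets": [{"hand":30,"x":0,"y":0,"z":0.06,"ax":0,"ay":0,"az":0},{"hand":30,"x":0,"y":0,"z":0.06,"ax":0,"ay":0,"az":0},{"hand":30,"x":0,"y":0,"z":0.06,"ax":0,"ay":0,"az":0},{"hand":30,"x":0,"y":0,"z":0.06,"ax":0,"ay":0,"az":0}]}}

```text
t: 14.28
tool_pos: [0.4555, -0.3625, 0.2972]
orientation: [2.574, 1.8, -0.004]
force: [0.7, -0.1, -2.3]
opening: 0.0476
gripper_force: 30.0
```

```bash
python3 - <<'E'
from h import *
s=read_state();T=np.load("T.npy");print(s['t'],s['tool_pos'],s['force'],s['q'])
print(rel(np.array([.455,-.362,.250]),T))
im,d=read_camera("scene");g=s['tool_pos']+.167*R.from_rotvec(s['orientation']).as_matrix()[:,2]
u,v=proj("scene",g)[0].astype(int);print(u,v,g)
c=im[max(v-90,0):v+90,max(u-110,0):u+110];cv2.imwrite("pics/z7.png",cv2.resize(c,None,fx=3,fy=3))
h=cv2.cvtColor(im,cv2.COLOR_BGR2HSV);P=cloud("scene",d)
k=(np.linalg.norm(P-g,axis=-1)<.06)&(h[...,1]>120)&(h[...,0]<14)
print(k.sum(),np.percentile(P[k][:,2],[0,2,10,90,100]))
E
```

```text
14.275 [ 0.45554677 -0.3624533   0.29723706] [ 0.74597377 -0.12551939 -2.30007634] [-0.75921465  0.1576445   1.65822593 -0.00290219  1.32533394 -0.40847659]
(array([ 0.0004, -0.0006,  0.0472]), array([-0.001,  0.003,  0.   ]))
151 262 [ 0.4552703  -0.36283907  0.13023774]
199 [0.08930625 0.092993   0.09708308 0.14296305 0.15397294]
```

View pics/z7.png

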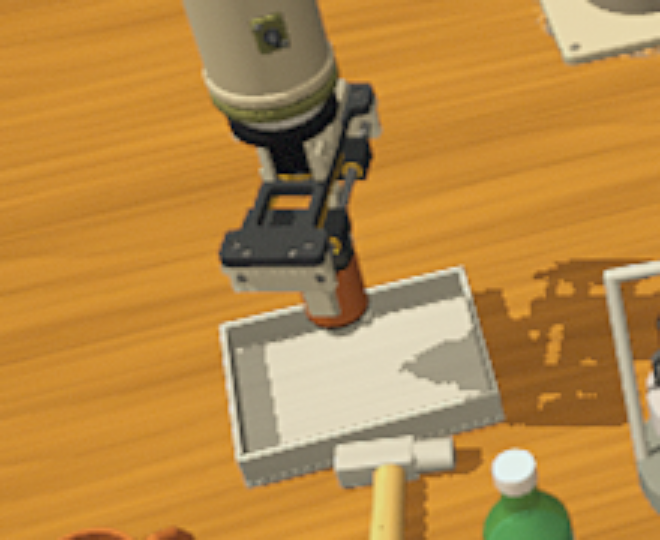

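>>> {"name": "carry_out", "arguments": {"newtons": 30, "targets": [{"hand":30,"x":0,"y":0,"z":0.03,"ax":0,"ay":0.003,"az":0},{"hand":30,"x":0,"y":0,"z":0.05,"ax":0,"ay":0.003,"az":0},{"hand":30,"x":0,"y":0,"z":0.06,"ax":0,"ay":0.003,"az":0},{"hand":30,"x":0,"y":0,"z":0.064,"ax":0,"ay":0.003,"az":0},{"hand":30,"x":0,"y":0,"z":0.064,"ax":0,"ay":0.003,"az":0},{"hand":30,"x":0,"y":0,"z":0.064,"ax":0,"ay":0.003,"az":0}]}}

```text
t: 15.08
tool_pos: [0.4544, -0.3617, 0.2309]
orientation: [-2.57, -1.798, 0.002]
force: [-2.9, 2.6, 5.9]
opening: 0.0479
gripper_force: 30.0
```

>>> {"name": "carry_out", "arguments": {"targets": [{"hand":30,"x":0,"y":0,"z":0.001,"ax":0,"ay":0,"az":0},{"hand":30,"x":0,"y":0,"z":0.002,"ax":0,"ay":0,"az":0},{"hand":30,"x":0,"y":0,"z":0.002,"ax":0,"ay":0,"az":0}]}}

```text
t: 15.45
tool_pos: [0.4545, -0.3618, 0.2308]
orientation: [-2.57, -1.798, 0.002]
force: [-9.6, 9.0, 22.7]
opening: 0.0476
gripper_force: 30.0
```

>>> {"name": "carry_out", "arguments": {"targets": [{"hand":30,"x":0,"y":0,"z":-0.0015,"ax":0,"ay":0,"az":0},{"hand":30,"x":0,"y":0,"z":-0.002,"ax":0,"ay":0,"az":0},{"hand":60,"x":0,"y":0,"z":-0.002,"ax":0,"ay":0,"az":0},{"hand":75,"x":0,"y":0,"z":-0.002,"ax":0,"ay":0,"az":0},{"hand":90,"x":0,"y":0,"z":-0.002,"ax":0,"ay":0,"az":0},{"hand":90,"x":0,"y":0,"z":-0.03,"ax":0,"ay":0,"az":0},{"hand":90,"x":0,"y":0,"z":-0.08,"ax":0,"ay":0,"az":0},{"hand":90,"x":0,"y":0,"z":-0.14,"ax":0,"ay":0,"az":0}]}}

```text
t: 16.45
tool_pos: [0.4543, -0.3617, 0.3674]
orientation: [-2.567, -1.795, 0.003]
force: [1.8, -0.4, 0.6]
opening: 0.0833
gripper_force: 0.0
```

>>> {"name": "carry_out", "arguments": {"targets": [{"hand":90,"x":0,"y":0,"z":-0.06,"ax":0,"ay":0,"az":0},{"hand":90,"x":0,"y":0,"z":-0.1,"ax":0,"ay":0,"az":0},{"hand":90,"x":0,"y":0,"z":-0.1,"ax":0,"ay":0,"az":0}]}}

```text
t: 16.82
tool_pos: [0.4557, -0.363, 0.4724]
orientation: [2.573, 1.8, 0.0]
force: [0.0, -0.1, -0.1]
opening: 0.0839
gripper_force: 0.0
```

```bash
python3 - <<'E'
from h import *
im,d=read_camera("scene");cv2.imwrite("pics/z8.png",cv2.resize(im[170:430,60:440],None,fx=2,fy=2))
h=cv2.cvtColor(im,cv2.COLOR_BGR2HSV);P=cloud("scene",d)
k=(np.linalg.norm(P[...,:2]-[.4545,-.362],axis=-1)<.05)&(P[...,2]>.02)&(P[...,2]<.12)
print(np.percentile(P[k],[1,50,99],axis=0))
L=(P-C)@M;k=(d>0)&(np.hypot(L[...,0],L[...,1])<.05)&(L[...,2]>.085)&(L[...,2]<.106)&(im.astype(int).sum(-1)<130)
a=np.radians(165);u=L[k][:,:2]@[np.cos(a),np.sin(a)];print("buttons",u.min(),u.max());print(read_state()['tool_pos'])
E
```

```text
[[ 0.42937833 -0.3859613   0.02393959]
 [ 0.46740436 -0.36300118  0.07314862]
 [ 0.47822676 -0.34013554  0.08782759]]
buttons -0.03419071589988656 0.022154608313455303
[ 0.4554325  -0.36275181  0.46934901]
```

View pics/z8.png

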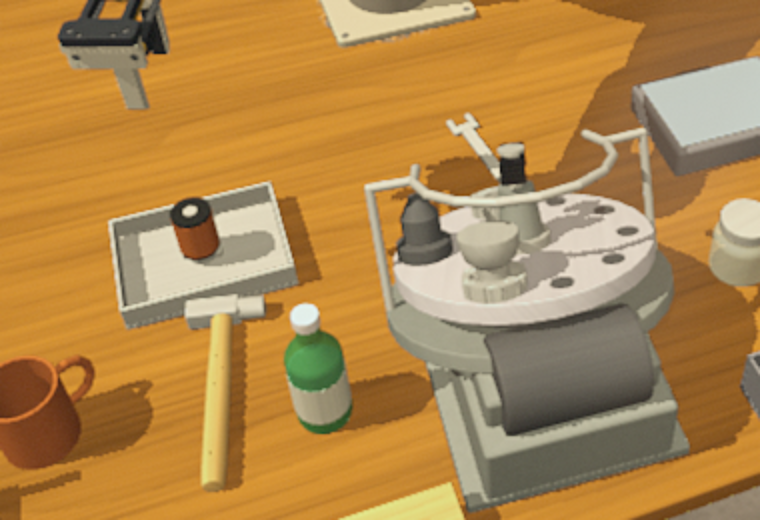

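The drum is standing upright in the tray at (195,228) and the brush is still in its mount. I'll check both buttons from the top camera, which now has a clear view.

```bash
python3 - <<'E'
from h import *
im,d=read_camera("top");L=(cloud("top",d)-C)@M
k=(d>0)&(np.hypot(L[...,0],L[...,1])<.05)&(L[...,2]>.08)&(L[...,2]<.112)
a=np.radians(165);q=L[k][:,:2];u=q@[np.cos(a),np.sin(a)];w=q@[-np.sin(a),np.cos(a)];print(k.sum(),"buttons",u.min(),u.max(),w.min(),w.max())
k2=k&(im.astype(int).sum(-1)<130);q=L[k2][:,:2]
i=(np.hypot(*q.T)>.012);A=q[i];print("axis deg",np.degrees(cv2.fitLine((A*1000).astype(np.float32),cv2.DIST_L2,0,.01,.01)[:2].ravel()@[0,0]),len(A))
vx,vy=cv2.fitLine((A*1000).astype(np.float32),cv2.DIST_L2,0,.01,.01)[:2].ravel();print(np.degrees(np.arctan2(vy,vx))%180, (A@[np.cos(a),np.sin(a)]).min(),(A@[np.cos(a),np.sin(a)]).max())
E
```

```text
311 buttons -0.029538527909813702 0.03154939195903227 -0.012877312130200125 0.014109880969627573
axis deg 0.0 105
165.47955 -0.029055371245113547 0.029165743480796813
```

Both buttons are out, about 60 mm across, and the turret is at +75°. I'll hand the job in.

```bash
python3 -c "
from plant import robot
print(robot.close_job())"
```

```text
the job is handed in; nothing more can be done
None
```

The job is handed in at about 17 s of the 54 s: the turret is locked at +75° with both buttons out, the drum stands upright in the steel tray, the brush is still in its mount, and nothing else on the bench was touched.

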